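# Slide the top blank off its stack into the drilling fixture and clamp it

### The arm

A 6-joint arm with a two-finger parallel gripper is mounted at the origin on the work surface; the furniture and walls round the work are solid. World frame = base frame: x ahead of the robot, y to its left, z up, the work surface at z = 0. Lengths are in m, angles in rad, forces in N, time in s.
With the tool pointing down it reaches from about 0.375 to 0.9 m from the base axis. Payload 3.1 kg.
Tool frame: the origin (TCP) lies between the finger pads; the fingertips stand 17 mm ahead of it and the grasp point (between the pads) lies 2 mm behind it; z points along the fingers, y is the line along which they close (so a half turn about z gives the same grasp; the last joint's range is limited). The gripper opens to 85 mm and grips with 20 to 120 N. Pads are 22 mm wide; open, the fingers measure 114 mm over their backs; the gripper's body (76 mm by 85 mm) begins 54 mm behind the grasp point. The pads swing forward as they close: fully open they stand 13 mm farther back than shut.
Start: joints at [0.926, 0.527, 1.433, -0, 1.181, -0.178], TCP at [0.281, 0.558, 0.248] pointing down, gripper open.
Joint ranges: [-3.08, 3.08], [-0.75, 2.2], [0.22, 2.44], [-1.43, 4.57], [0, 2.65], [-2.85, 2.85]. Speed limits (rad/s): [2.79, 2.79, 3.14, 3.14, 3.14, 3.14].

### API

Orientations are given as a unit quaternion [x, y, z, w].
In Python, from station import sense, vision, order gives the robot as it stands.
- The arm moves only by the shell command python3 -m crank 'ROWS' [OPENING] [FORCE]. ROWS is JSON, a list of rows, each an object with "dp": the shift along the world's x, y, z in units of 30 mm (1.0 is 30 mm), a list of three; "angular": the turn, a rotation vector about the world's x, y, z in degrees, a list of three. In form: [{"dp": [dx, dy, dz], "angular": [ax, ay, az]}, ...]. A call has 1 to 20 rows; each row shifts and turns the commanded pose from where the row before left it; what a row does not reach is not made up. A row lasts 1/10 s, in which the tool goes at most 50 mm and 8.59 degrees, less where a joint would pass 70% of its speed; a pose out of reach is approached as far as the arm can. A call is refused whole if a number of a shift passes 1 or a number of a turn 8.59, either way. A call with a gripper value outside its range is refused whole. OPENING is the closure, from 0 (fully open) to 1 (shut), set as the call begins (- or left out, the last holds). The fingers move at their own pace and stop on an object; FORCE is the grip in N (left out, the last holds). Time passes only in rows, so rows that do not move let the fingers close. It gives the time, the measured TCP pose, the force, the opening and the grip force at its end, in the units of the state.
- sense(): the state, without advancing time (a new reading comes with each control period).
- vision.snapshot(name): name is "scene" or "side" or "wrist"; returns a dict with "image" (420x560x3 uint8, blue, green, red), "range_z" (420x560 float32, m along the optical axis (not along the pixel's ray), 0 where there is no reading), "mtx" (3x3 intrinsics, pixels), "pose" (4x4, takes a point from camera to world coordinates); the wrist camera has in their place "mount" (4x4, takes a point from camera to tool coordinates, whose origin is the TCP and whose axes are the flange's). Camera axes: x right, y down, z forward; pixel columns grow to the right and rows downward; lengths in m; the calibration is good to about 2 mm. A picture is of the moment at which its call begins: read the wrist's pose just before it.
- order.sign_off(): hands the job in; it is judged then, once.
The state is a dict: "t": time; "q": joint angles; "qd": joint speeds; "tau": joint torques, N m; "tcp_pos": TCP position; "tool_rot": TCP orientation; "force": force on the tool from outside, world axes, zero at the start; "ft_torque": the same for the moment, N m; "finger_gap": opening from 0.0 (shut) to 1.0 (fully open); "gripper_force": force on a finger pad.
Only numpy, scipy, OpenCV 4.12 (cv2) and the standard library are available. Lean on these libraries where they do the work, as an engineer would, in place of code of your own. Each camera call takes 0.05 s, during which the arm holds its last target. There are 200 camera calls.

### The job

Load the drilling fixture: slide the top aluminium blank off its stack, straight across between the two rails, and on until it rests fully home against the end stop, leaving the three blanks below lying as they are. The end stop is already set for this batch and only finger-tight, so it slips under more than 12 N: seat the blank with a steady push of about 10 N, held for half a second, and do not shift the stop. Then swing the cam lever with the red knob shut as far as it goes, so that it pins the blank square against the datum rail.

Things in the scene. Friction and masses are not known exactly. Their poses are not given: they have to be found in the camera images.
- drill_fixture: Drilling fixture fixed to the bench: green base plate 185 x 400 x 12 mm, plywood packing under the stack, steel bed beside it. Origin on the bench under it, z up; +y runs from the stack to the end stop, +x from the datum rail to the guide rail and cam. Bed: top at z 37.5 mm, x -72 to 53 mm (to 72 beside the guide rail; metal lightly oiled), y -45 to 165 mm; a 15 mm gap parts it from the stack.
- rail_mouth (a point): Point on the bed midway between the two steel rails where their straight part begins (fixture x 1, y 10 mm). Rails rise 12 mm above the bed. Datum rail: inner face at fixture x = -56 mm, y 10 to 120. Guide rail: inner face at x = +58, y 55 to 115, with a stub at y 10 to 16. Both flare outward 10 mm from y = 10 back to -8. A blank at home sticks out of the mouth: its rear edge lies at y -35 to -15.
- stack_base (a point): Middle of the top of the plywood packing that the stack stands on, 24 mm above the bench (fixture x 0, y -125 mm). The four blanks lie on it: top of blank_2 at 39 mm, top of blank_top at 44 mm above the bench.
- blank_top: Top blank of the stack: loose aluminium plate 110 (x) x 130 (y) x 5 mm, 0.14 to 0.25 kg, 34 mm hole in the middle. Origin: centre of its underside; +y towards the end stop. Lies a few mm and up to 0.05 rad askew; drops 1.5 mm onto the bed on leaving the stack. Too wide to grip: push its rear edge with the fingertips below its top face but above blank_2; it slides under some 1 N.
- blank_front (a point): Middle of the leading edge face of the top blank (the edge that must meet the end stop), at half thickness.
- blank_rear (a point): Middle of the rear edge face of the top blank (the edge to push), at half thickness.
- blank_2: Second blank from the top, same plate, loose; must stay where it lies. Origin: centre of its underside.
- blank_3: Third blank from the top, same plate, loose; must stay where it lies. Origin: centre of its underside.
- blank_4: Lowest blank, same plate, loose on the packing; must stay where it lies. Origin: centre of its underside.
- end_stop: End stop: aluminium block 60 x 26 x 18 mm with a black thumb screw, across the bed. Origin: foot of the middle of the face that the blank must meet, on the bed; axes as the fixture's. That face lies at fixture y 95 to 115 mm as it was set. Held only by friction: firm under 11.5 N, it slides along the bed at 12 N; about 1 N of a push on the blank goes into its own sliding friction.
- cam_lever (a joint): Cam lever hinged on a vertical pin. 0 = open, pointing to the fixture's +x; grows as it swings clockwise seen from above; 1.57 = shut, at its limit, pointing to the fixture's -y. Below 0.4 the cam is clear of the blank. Light friction, about 1 N at the knob; over the last third the cam pushes the blank against the datum rail, 2 to 4 N at the knob. Stays where it is left.
- cam_pivot (a point): Point on the axis of the cam lever's pin, 34.5 mm above the bench (fixture x 69.6, y 31 mm).
- lever_knob (a point): Red upright knob at the end of the cam lever, 74 mm from the pin: 19 mm in diameter, from 57 to 93 mm above the bench; this point is on its axis, 78.5 mm above the bench. Push its side to swing the lever. The lever's bar is 12 mm wide, its top 57 mm above the bench.

How it is judged:
On the way, in this order (a step that is already met when the one before it is completed fails the run):
1. the top blank is off the stack and between the rails, the cam lever still open (y of blank_top in the frame of drill_fixture above 0.012 m and value of joint cam_lever below 0.7 rad and distance of each of blank_2, blank_3, blank_4 from where it was at the start of the episode below 0.003 m), for 0.1 s.
2. the top blank is held home against the end stop with over 8 N (gap under 1 mm), the cam lever still open (y of blank_front in the frame of end_stop between -0.001 and 0.001 m and z of blank_top in the frame of drill_fixture between 0.0365 and 0.0385 m and value of joint cam_lever below 0.7 rad and distance of end_stop from where it was at the start of the episode below 0.0006 m and contact force between blank_top and end_stop above 8 N), for 0.3 s.
At the end, for the whole second after the job is handed in: Blank flat on the bed, leading edge within 1 mm of the end stop, side within about 1 mm of the datum rail, square within 0.02 rad; cam lever shut (over 1.45 rad); end stop within 0.6 mm of its setting; each lower blank within 3 mm of where it lay; all at rest (y of blank_front in the frame of end_stop between -0.001 and 0.001 m and z of blank_top in the frame of drill_fixture between 0.0365 and 0.0385 m and x of blank_top in the frame of drill_fixture between -0.0025 and 0.0002 m and angle between the y axis of blank_top and the y axis of drill_fixture, either way round below 0.02 rad and value of joint cam_lever above 1.45 rad and distance of end_stop from where it was at the start of the episode below 0.0006 m and distance of each of blank_2, blank_3, blank_4 from where it was at the start of the episode below 0.003 m and linear speed of blank_top below 0.01 m/s and velocity of joint cam_lever below 0.05 rad/s); the robot touches nothing.
It fails at once if blank_2 is shifted by more than 3 mm (distance of blank_2 from where it was at the start of the episode above 0.003 m).
It fails at once if blank_3 is shifted by more than 3 mm (distance of blank_3 from where it was at the start of the episode above 0.003 m).
It fails at once if blank_4 is shifted by more than 3 mm (distance of blank_4 from where it was at the start of the episode above 0.003 m).
It fails at once if the end stop is shoved off its setting by more than 0.6 mm (distance of end_stop from where it was at the start of the episode above 0.0006 m).
It also fails if it takes over 64 s, if anything falls off the work surface, if the arm or the gripper's body presses on something with over 40 N, if the wrist force passes 120 N, or if a joint passes its speed limit or range.

## Working session

There is one attempt and no reset: what is moved stays moved. The work goes in short steps, Python scripts to look and compute and a shell command to move; the robot and the scene stay as the last step left them, time stands still between calls to the robot, and variables do not carry over. Pictures are saved under pics/ and viewed, at most 10 in all, crops included, and the job is handed in when it is done.

```bash
mkdir -p pics; ls
python3 - <<'E'
from station import sense, vision
import cv2, numpy as np
s=sense(); print(s)
ims=[]
for n in ("scene","side"):
    v=vision.snapshot(n); np.savez(f"{n}0.npz",**{k:v[k] for k in v}); ims.append(v["image"]); print(n,v["mtx"].tolist(),v["pose"].round(3).tolist())
    cv2.imwrite(f"pics/{n}0.png",v["image"])
E
```

```text
pics
{'t': 0.0, 'q': array([ 9.26511142e-01,  5.28447418e-01,  1.43389249e+00,  1.99126544e-05,
        1.18142325e+00, -1.78537031e-01]), 'qd': array([-5.27738404e-04,  2.09667463e-03, -5.93595264e-04,  4.78157711e-04,
        8.15605644e-05, -1.88839434e-03]), 'tau': array([ 1.12882713e-03, -4.42349589e+01, -1.78031266e+01, -2.41855532e-04,
        8.30316130e-03,  9.11762697e-06]), 'tcp_pos': array([0.28025702, 0.5578817 , 0.24734823]), 'tool_rot': array([ 2.30778522e-01,  9.73005702e-01, -9.91010694e-04, -4.42432939e-04]), 'force': array([ 0.3949601 , -0.37267908, -0.57926429]), 'ft_torque': array([-0.00951028, -0.01404894,  0.0046208 ]), 'gripper_force': 0.0, 'finger_gap': 1.0001663417619102}
scene [[419.76964660948, 0.0, 276.3377775990544], [0.0, 419.76964660948, 216.106842481759], [0.0, 0.0, 1.0]] [[0.514, -0.539, 0.668, -0.07], [-0.858, -0.311, 0.409, -0.475], [-0.013, -0.783, -0.622, 0.609], [0.0, 0.0, 0.0, 1.0]]
side [[382.7119157135211, 0.0, 275.3554633634031], [0.0, 382.7119157135211, 212.51662952361315], [0.0, 0.0, 1.0]] [[0.991, -0.062, 0.123, 0.39], [-0.137, -0.48, 0.867, -0.841], [0.005, -0.875, -0.484, 0.497], [0.0, 0.0, 0.0, 1.0]]
```

View pics/scene0.png

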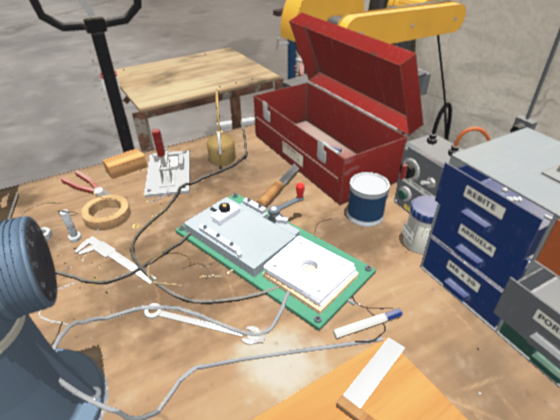

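View pics/side0.png

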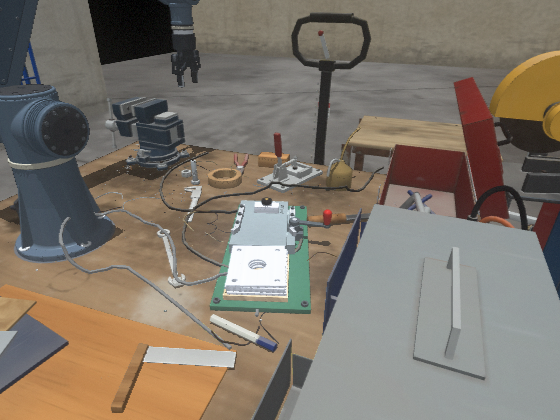

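The scene view shows the fixture, with the white top blank around (310,268), the end stop with its black screw at (225,207) and the red knob at (300,190). The side view shows the same, with the stack at (257,270), the stop at (266,203) and the knob at (327,215). The lever is open.

```bash
cat > h.py <<'E'
import numpy as np, cv2
from scipy.spatial.transform import Rotation as R
def ray(px,mtx,pose,z):
    px=np.atleast_2d(np.asarray(px,float)); d=np.c_[px,np.ones(len(px))]@np.linalg.inv(mtx).T@pose[:3,:3].T
    o=pose[:3,3]; return o+d*((z-o[2])/d[:,2])[:,None]
def proj(P,mtx,pose):
    c=(np.atleast_2d(P)-pose[:3,3])@pose[:3,:3]; u=c@mtx.T; return u[:,:2]/u[:,2:]
def big(m):
    n,l,s,c=cv2.connectedComponentsWithStats(m.astype(np.uint8)); i=1+s[1:,4].argmax(); return l==i,s[i],c[i]
def wristpose(s,v):
    T=np.eye(4); T[:3,:3]=R.from_quat(s["tool_rot"]).as_matrix(); T[:3,3]=s["tcp_pos"]; return T@v["mount"]
E
python3 - <<'E'
from h import *
for n in ("scene","side"):
    v=np.load(n+"0.npz"); im=v["image"]; h=cv2.cvtColor(im,cv2.COLOR_BGR2HSV)
    g=(h[...,0]>60)&(h[...,0]<90)&(h[...,1]>120)&(h[...,2]>40)
    g=cv2.morphologyEx(g.astype(np.uint8),cv2.MORPH_CLOSE,np.ones((9,9)))
    m,s,c=big(g); ys,xs=np.nonzero(m); W=ray(np.c_[xs,ys],v["mtx"],v["pose"],.012)
    r=cv2.minAreaRect(W[:,:2].astype(np.float32)); print(n,s,r,cv2.boxPoints(r).round(3).tolist())
    x0,y0,x1,y1=(270,170,330,210) if n=="scene" else (310,200,345,230)
    k=np.zeros(im.shape[:2],bool); k[y0:y1,x0:x1]=((h[...,0]<6)|(h[...,0]>174))[y0:y1,x0:x1]&(h[...,1]>150)[y0:y1,x0:x1]
    m,s,c=big(k); print("knob",s,c,ray(c,v["mtx"],v["pose"],.075).round(3))
E
```

```text
scene [555 379   5   1   5] ((0.4426210820674896, -0.6569066047668457), (1.257285475730896e-08, 0.006032065488398075), 30.472110748291016) [[0.4410000145435333, -0.6539999842643738], [0.4440000057220459, -0.6600000262260437], [0.4440000057220459, -0.6600000262260437], [0.4410000145435333, -0.6539999842643738]]
knob [300 170  30  25 361] [319.25484765 178.22437673] [[ 0.673 -0.137  0.075]]Traceback (most recent call last):
  File "<stdin>", line 6, in <module>
  File "h.py", line 9, in big
    n,l,s,c=cv2.connectedComponentsWithStats(m.astype(np.uint8)); i=1+s[1:,4].argmax(); return l==i,s[i],c[i]
                                                                      ~~~~~~~~~~~~~~^^
ValueError: attempt to get argmax of an empty sequence
```

Run:
```python
from h import *
v=np.load("scene0.npz"); h=cv2.cvtColor(v["image"],cv2.COLOR_BGR2HSV); print(h[293,305:320:4],h[188:194,300])
for n,box in (("scene",(285,180,312,202)),("side",(315,205,340,228))):
    v=np.load(n+"0.npz"); im=v["image"]; h=cv2.cvtColor(im,cv2.COLOR_BGR2HSV)
    g=(h[...,0]>60)&(h[...,0]<95)&(h[...,1]>70)&(h[...,2]>30)
    g=cv2.morphologyEx(g.astype(np.uint8),cv2.MORPH_CLOSE,np.ones((9,9)))
    m,s,c=big(g); ys,xs=np.nonzero(m); W=ray(np.c_[xs,ys],v["mtx"],v["pose"],.012)
    r=cv2.minAreaRect(W[:,:2].astype(np.float32)); print(n,s,r,cv2.boxPoints(r).round(3).tolist())
    x0,y0,x1,y1=box
    k=np.zeros(im.shape[:2],bool); k[y0:y1,x0:x1]=((h[...,0]<6)|(h[...,0]>174))[y0:y1,x0:x1]&(h[...,1]>150)[y0:y1,x0:x1]
    m,s,c=big(k); print("knob",s,c,ray(c,v["mtx"],v["pose"],.075).round(3))
```

```text
[[110  10 228]
 [  0   0 255]
 [  0   0 255]
 [  0   0 255]] [[  1 195 218]
 [  1 194 183]
 [  1 193 168]
 [  1 193 160]
 [  1 192 155]
 [  1 195 154]]
scene [ 176  225  199  105 2725] ((0.4696660339832306, -0.12587904930114746), (0.3987063467502594, 0.18757249414920807), 79.18911743164062) [[0.3400000035762787, -0.30399999022483826], [0.5239999890327454, -0.33899998664855957], [0.5989999771118164, 0.052000001072883606], [0.41499999165534973, 0.08799999952316284]]
knob [296 183   8  15  91] [299.63736264 189.06593407] [[ 0.612 -0.119  0.075]]
side [ 210  206  101  106 2475] ((0.4727293848991394, -0.12651214003562927), (0.40086111426353455, 0.182591512799263), 79.1533432006836) [[0.3449999988079071, -0.3059999942779541], [0.5249999761581421, -0.3409999907016754], [0.6000000238418579, 0.05299999937415123], [0.42100000381469727, 0.08799999952316284]]
knob [323 210   9  13  71] [327.18309859 214.91549296] [[ 0.612 -0.11   0.075]]
```

```bash
A='{"dp":[0.55,-1,0.5],"angular":[0,0,-7.4]}'; python3 -m crank '[{"dp":[0.55,-1,0.5],"angular":[0,0,-7.4]},{"dp":[0.55,-1,0.5],"angular":[0,0,-7.4]},{"dp":[0.55,-1,0.5],"angular":[0,0,-7.4]},{"dp":[0.55,-1,0.5],"angular":[0,0,-7.4]},{"dp":[0.55,-1,0.5],"angular":[0,0,-7.4]},{"dp":[0.55,-1,0.5],"angular":[0,0,-7.4]},{"dp":[0.55,-1,0.5],"angular":[0,0,-7.4]},{"dp":[0.55,-1,0.5],"angular":[0,0,-7.4]},{"dp":[0.55,-1,0.5],"angular":[0,0,-7.4]},{"dp":[0.55,-1,0.5],"angular":[0,0,-7.4]},{"dp":[0,-1,0],"angular":[0,0,0]},{"dp":[0,-1,0],"angular":[0,0,0]},{"dp":[0,-1,0],"angular":[0,0,0]},{"dp":[0,-1,0],"angular":[0,0,0]},{"dp":[0,-1,0],"angular":[0,0,0]},{"dp":[0,-1,0],"angular":[0,0,0]},{"dp":[0,-1,0],"angular":[0,0,0]},{"dp":[0,-1,0],"angular":[0,0,0]},{"dp":[0,-0.5,0],"angular":[0,0,0]},{"dp":[0,0,0],"angular":[0,0,0]}]' 0.45
python3 - <<'E'
from station import sense,vision
from h import *
s=sense(); v=vision.snapshot("wrist"); P=wristpose(s,v); print(s["t"],s["tcp_pos"],v["mtx"][0],v["mount"].round(4).tolist()); print(P.round(3).tolist())
np.savez("w1.npz",image=v["image"],range_z=v["range_z"],mtx=v["mtx"],pose=P); cv2.imwrite("pics/w1.png",v["image"])
E
```

```text
t: 2.1
tcp_pos: [0.4455, 0.0019, 0.398]
tool_rot: [0.771, 0.637, -0.0, -0.0]
force: [-0.1, 0.6, 0.9]
finger_gap: 0.553
gripper_force: 0.0
2.1 [0.44553318 0.00186914 0.3979533 ] [360.69410928   0.         273.98592918] [[-0.0013, -0.9526, -0.3041, 0.078], [1.0, -0.0016, 0.0008, -0.0], [-0.0012, -0.3041, 0.9526, -0.1251], [0.0, 0.0, 0.0, 1.0]]
[[0.982, -0.181, -0.057, 0.46], [-0.19, -0.935, -0.299, 0.079], [0.0, 0.304, -0.953, 0.523], [0.0, 0.0, 0.0, 1.0]]
```

View pics/w1.png

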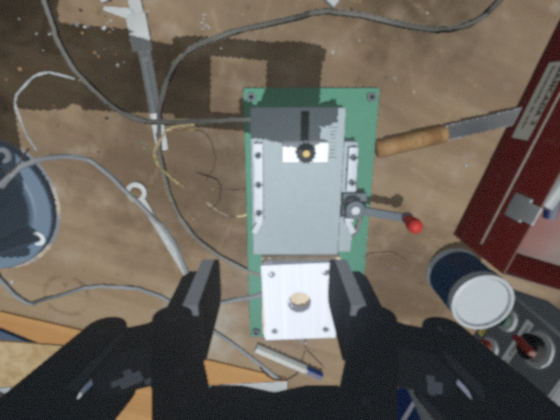

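The wrist view shows the fixture upright in the frame. The bed is at (300,180), the end stop at (305,153), the white blank from (262,263) to (335,338) with its hole at (299,300), the pivot at (353,209) and the red knob at (414,226).

Run:
```python
from h import *
v=np.load("w1.npz"); im=v["image"]; M,P=v["mtx"],v["pose"]; h=cv2.cvtColor(im,cv2.COLOR_BGR2HSV)
g=(h[...,0]>60)&(h[...,0]<95)&(h[...,1]>70)&(h[...,2]>30)
m,s,c=big(cv2.morphologyEx(g.astype(np.uint8),cv2.MORPH_CLOSE,np.ones((5,5)))); ys,xs=np.nonzero(m)
r=cv2.minAreaRect(ray(np.c_[xs,ys],M,P,.012)[:,:2].astype(np.float32)); print("plate",r,s)
k=((h[...,0]<6)|(h[...,0]>174))&(h[...,1]>150); k[:,:400]=0;k[:,430:]=0
m,s,c=big(k); print("knob",s,c,ray(c,M,P,.085).round(4))
w=(h[...,2]>200)&(h[...,1]<40)
w2=w.copy(); w2[:245]=0; w2[350:]=0; m,s,c=big(w2); ys,xs=np.nonzero(m); W=ray(np.c_[xs,ys],M,P,.044)[:,:2].astype(np.float32); r=cv2.minAreaRect(W); print("blank",s,r,cv2.boxPoints(r).round(4).tolist())
cv2.imwrite("pics/w1c.png",cv2.resize(im[80:350,235:435],None,fx=2.2,fy=2.2,interpolation=cv2.INTER_CUBIC))
p=ray([[353,209]],M,P,.05); print("pivot",p)
print("rz",[(x,y,(P[:3,:3]@(np.linalg.inv(M)@[x,y,1]*v["range_z"][y,x])+P[:3,3]).round(4).tolist()) for x,y in((280,285),(320,325),(300,220),(290,153),(250,300))])
```

```text
plate ((0.49478116631507874, -0.010438069701194763), (0.16700299084186554, 0.18288376927375793), 79.049560546875) [ 244   88  135  119 4013]
knob [405 217  17  16 189] [413.34920635 224.63492063] [[ 0.6064 -0.1191  0.085 ]]
blank [ 261  263   74   77 4762] ((0.4375375509262085, -0.23086918890476227), (0.13115167617797852, 0.11133427172899246), 81.60206604003906) [[0.37290000915527344, -0.28760001063346863], [0.4830000102519989, -0.30390000343322754], [0.5022000074386597, -0.17409999668598175], [0.3919999897480011, -0.15790000557899475]]
pivot [[ 0.53797936 -0.09583026  0.05      ]]
rz [(280, 285, [0.4163, -0.1978, 0.042]), (320, 325, [0.4647, -0.2769, 0.0452]), (300, 220, [0.4635, -0.1024, 0.0378]), (290, 153, [0.4662, -0.0021, 0.0547]), (250, 300, [0.3607, -0.2327, 0.012])]
```

View pics/w1c.png

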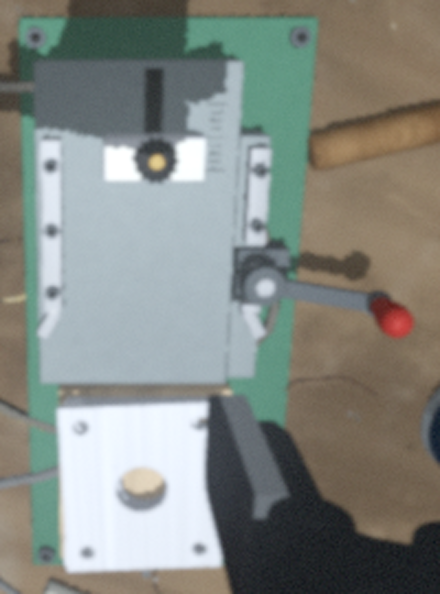

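The crop shows the datum rail's inner edge at crop x≈62 (rows 140 to 290), the guide rail's inner edge at x≈247, the end stop's front edge at row ≈182, and the bed's front edge at row ≈382.

Run:
```python
from h import *
v=np.load("w1.npz"); M,P=v["mtx"],v["pose"]
f=lambda c,z: ray(np.array(c,float)/2.2+[235,80],M,P,z)[:,:2]
def ax(W):
    d=W[1]-W[0]; return np.degrees(np.arctan2(d[1],d[0]))
D=f([[61,290],[62,140]],.0495);G=f([[245,230],[247,150]],.0495);S=f([[105,182],[205,182]],.0555);B=f([[40,383],[228,379]],.0375)
print(D,ax(D),G,ax(G),S,ax(S),B,ax(B),sep="\n")
y=np.radians(79.1); uy=np.array([np.cos(y),np.sin(y)]); ux=np.array([uy[1],-uy[0]])
print("x: datum,guide",D@ux,G@ux,"gap should .114; y: stop,bed",S@uy,B@uy,"piv",f([[265,288]],.06)@np.c_[ux,uy])
ox=((D@ux).mean()+.056+(G@ux).mean()-.058)/2; oy=(B@uy).mean()+.045; O=ox*ux+oy*uy; print("origin",O)
F=lambda p:(np.array(p)-O)@np.c_[ux,uy]
print("blank c",F([.4375,-.2309]),"stop",F(S.mean(0)),"knob",F([.6064,-.1191]))
```

```text
[[ 0.4146978  -0.07631616]
 [ 0.43402736  0.01575411]]
78.14332097751713
[[ 0.53358237 -0.05964436]
 [ 0.54114482 -0.01102417]]
81.15897376013478
[[ 0.45456418 -0.01273848]
 [ 0.51307943 -0.02406582]]
-10.955769059940613
[[ 0.38656615 -0.14215598]
 [ 0.5108715  -0.16323976]]
-9.626481618308114
x: datum,guide [0.42164716 0.42321791] [0.53523433 0.53346649] gap should .114; y: stop,bed [0.07344735 0.07338934] [-0.06649341 -0.06369123] piv [[0.54758931 0.008211  ]]
origin [ 0.46497935 -0.11000238]
blank c [-0.0041224  -0.12391269] stop [0.00118132 0.09351067] knob [0.14058956 0.01780852]
```

```bash
python3 - <<'E'
from h import *
v=np.load("w1.npz"); M,P=v["mtx"],v["pose"]; Z=v["range_z"]
ys,xs=np.nonzero((Z>0)&(Z<.25)); C=np.c_[xs,ys,np.ones(len(xs))]@np.linalg.inv(M).T*Z[ys,xs][:,None]
W=C@P[:3,:3].T+P[:3,3]-[.4455,.0019,.398]
y=np.radians(79.1); uy=np.array([np.cos(y),np.sin(y)]); ux=np.array([uy[1],-uy[0]])
L=np.c_[W[:,:2]@ux,W[:,:2]@uy,W[:,2]]
for s in (1,-1):
    a=L[L[:,0]*s>0]; o=a[:,2].argsort()[:400]; print(len(a),a[o[::40]].round(4).tolist()); t=a[a[:,2]<a[o[20],2]+.006]; print(t.min(0).round(4),t.max(0).round(4))
E
python3 -m crank '[{"dp":[-0.044,-0.828,-0.98],"angular":[0,0,0]},{"dp":[-0.044,-0.828,-0.98],"angular":[0,0,0]},{"dp":[-0.044,-0.828,-0.98],"angular":[0,0,0]},{"dp":[-0.044,-0.828,-0.98],"angular":[0,0,0]},{"dp":[-0.044,-0.828,-0.98],"angular":[0,0,0]},{"dp":[-0.044,-0.828,-0.98],"angular":[0,0,0]},{"dp":[-0.044,-0.828,-0.98],"angular":[0,0,0]},{"dp":[-0.044,-0.828,-0.98],"angular":[0,0,0]},{"dp":[-0.044,-0.828,-0.98],"angular":[0,0,0]},{"dp":[-0.044,-0.828,-0.98],"angular":[0,0,0]},{"dp":[-0.044,-0.828,-0.6],"angular":[0,0,0]},{"dp":[0,0,0],"angular":[0,0,0]},{"dp":[0,0,0],"angular":[0,0,0]}]'
```

```text
21368 [[0.0235, -0.0044, -0.0159], [0.0245, 0.0103, -0.0128], [0.0284, 0.0107, -0.0111], [0.0234, 0.0067, -0.0099], [0.0234, -0.0059, -0.0088], [0.0233, 0.0031, -0.0079], [0.0256, 0.0113, -0.0071], [0.0233, -0.0025, -0.0062], [0.0235, 0.0077, -0.0055], [0.03, 0.0108, -0.0046]]
[ 0.0231 -0.0106 -0.0159] [ 0.0355  0.0117 -0.0077]
21153 [[-0.0239, -0.0047, -0.0165], [-0.0237, 0.0067, -0.0127], [-0.0237, -0.0083, -0.011], [-0.0263, 0.0109, -0.0099], [-0.0277, 0.0115, -0.0086], [-0.0319, 0.0074, -0.0079], [-0.0299, 0.0105, -0.007], [-0.0249, 0.0114, -0.0062], [-0.0335, 0.0073, -0.0055], [-0.0345, 0.0072, -0.0047]]
[-0.0357 -0.0105 -0.0165] [-0.0233  0.0117 -0.0079]
t: 3.45
tcp_pos: [0.4313, -0.2688, 0.0859]
tool_rot: [0.77, 0.638, 0.0, -0.001]
force: [-0.2, 0.1, 1.2]
finger_gap: 0.547
gripper_force: 0.0
```

```bash
python3 -m crank '[{"dp":[0,0,-0.34],"angular":[0,0,0]},{"dp":[0,0,-0.34],"angular":[0,0,0]},{"dp":[0,0,-0.05],"angular":[0,0,0]},{"dp":[0,0,0],"angular":[0,0,0]}]'; python3 -m crank '[{"dp":[0,0,-0.033],"angular":[0,0,0]},{"dp":[0,0,0],"angular":[0,0,0]}]';python3 -m crank '[{"dp":[0,0,-0.033],"angular":[0,0,0]},{"dp":[0,0,0],"angular":[0,0,0]}]'
```

```text
t: 3.85
tcp_pos: [0.431, -0.269, 0.0642]
tool_rot: [0.77, 0.639, -0.0, -0.001]
force: [0.5, 0.2, -0.3]
finger_gap: 0.547
gripper_force: 0.0
t: 4.05
tcp_pos: [0.4313, -0.2698, 0.0636]
tool_rot: [0.77, 0.638, 0.0, 0.0]
force: [0.6, 0.6, 0.5]
finger_gap: 0.546
gripper_force: 0.0
t: 4.25
tcp_pos: [0.4311, -0.2699, 0.0625]
tool_rot: [0.77, 0.638, 0.0, 0.0]
force: [-1.1, 0.3, 0.2]
finger_gap: 0.551
gripper_force: 0.0
```

```bash
python3 - <<'E'
from station import sense
print(sense()["tcp_pos"],sense()["force"])
E
python3 -m crank '[{"dp":[0,0,-0.033],"angular":[0,0,0]},{"dp":[0,0,0],"angular":[0,0,0]}]'|egrep 'tcp|force:';python3 -m crank '[{"dp":[0,0,-0.033],"angular":[0,0,0]},{"dp":[0,0,0],"angular":[0,0,0]}]'|egrep 'tcp|force:'
```

```text
[ 0.43114051 -0.26993714  0.06251119] [-1.05062508  0.33976842  0.17926545]
tcp_pos: [0.4311, -0.2698, 0.0614]
force: [0.3, -0.1, 0.0]
gripper_force: 0.0
tcp_pos: [0.4311, -0.2698, 0.0603]
force: [0.3, 0.3, 0.4]
gripper_force: 0.0
```

```bash
for i in 1; do python3 -m crank '[{"dp":[0,0,-0.025],"angular":[0,0,0]},{"dp":[0,0,0],"angular":[0,0,0]}]'|egrep 'tcp|^force:'; python3 -m crank '[{"dp":[0,0,-0.025],"angular":[0,0,0]},{"dp":[0,0,0],"angular":[0,0,0]}]'|egrep 'tcp|^force:'; done
```

```text
tcp_pos: [0.4311, -0.2698, 0.0596]
force: [0.4, 0.5, 0.5]
tcp_pos: [0.4311, -0.2698, 0.0589]
force: [0.5, -0.8, -0.9]
```

```bash
python3 -m crank '[{"dp":[0,0,-0.025],"angular":[0,0,0]},{"dp":[0,0,0],"angular":[0,0,0]}]'|egrep 'tcp|^force:'; python3 -m crank '[{"dp":[0,0,-0.025],"angular":[0,0,0]},{"dp":[0,0,0],"angular":[0,0,0]}]'|egrep 'tcp|^force:'
```

```text
tcp_pos: [0.4312, -0.2699, 0.0586]
force: [-0.6, -0.2, 3.6]
tcp_pos: [0.4312, -0.2698, 0.0585]
force: [-1.2, 1.9, 11.1]
```

```bash
python3 -m crank '[{"dp":[0,0,0.25],"angular":[0,0,0]},{"dp":[0,0,0.25],"angular":[0,0,0]},{"dp":[-0.13,-0.8,0],"angular":[0,0,0]},{"dp":[-0.13,-0.8,0],"angular":[0,0,0]},{"dp":[0,0,0],"angular":[0,0,0]},{"dp":[0,0,-0.18],"angular":[0,0,0]},{"dp":[0,0,-0.18],"angular":[0,0,0]},{"dp":[0,0,-0.17],"angular":[0,0,0]},{"dp":[0,0,0],"angular":[0,0,0]},{"dp":[0,0,0],"angular":[0,0,0]}]'
python3 - <<'E'
from station import sense,vision
from h import *
s=sense(); v=vision.snapshot("wrist"); P=wristpose(s,v); print(s["tcp_pos"])
np.savez("w2.npz",image=v["image"],range_z=v["range_z"],mtx=v["mtx"],pose=P); cv2.imwrite("pics/w2.png",v["image"])
E
```

```text
t: 6.45
tcp_pos: [0.4233, -0.3171, 0.0561]
tool_rot: [0.77, 0.638, 0.0, -0.001]
force: [0.0, 0.2, 0.6]
finger_gap: 0.547
gripper_force: 0.0
[ 0.42328679 -0.31711834  0.05613813]
```

View pics/w2.png

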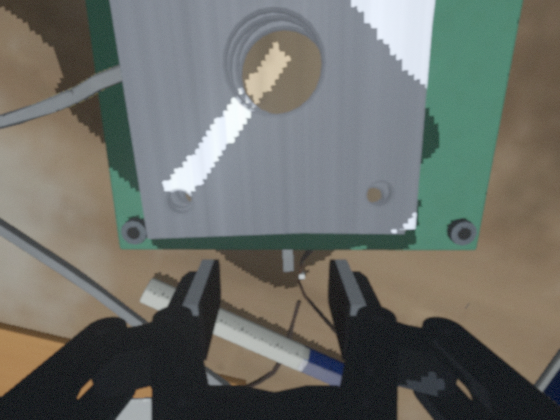

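The wrist view shows the rear edge of the blank at row ≈236 (columns 148 to 413). The fingertips are just behind it at (215,262) and (335,262), centred on the edge.

```bash
python3 -m crank '[{"dp":[0.025,0.131,0],"angular":[0,0,0]},{"dp":[0.025,0.131,0],"angular":[0,0,0]},{"dp":[0.025,0.131,0],"angular":[0,0,0]},{"dp":[0.025,0.131,0],"angular":[0,0,0]},{"dp":[0.025,0.131,0],"angular":[0,0,0]},{"dp":[0.025,0.131,0],"angular":[0,0,0]},{"dp":[0.025,0.131,0],"angular":[0,0,0]},{"dp":[0.0345,0.129,0],"angular":[0,0,0]},{"dp":[0.0345,0.129,0],"angular":[0,0,0]},{"dp":[0.0345,0.129,0],"angular":[0,0,0]}]'; python3 -m crank '[{"dp":[0.0345,0.129,0],"angular":[0,0,0]},{"dp":[0.0345,0.129,0],"angular":[0,0,0]},{"dp":[0.0345,0.129,0],"angular":[0,0,0]},{"dp":[0.0345,0.129,0],"angular":[0,0,0]},{"dp":[0.0345,0.129,0],"angular":[0,0,0]},{"dp":[0.0345,0.129,0],"angular":[0,0,0]},{"dp":[0.0345,0.129,0],"angular":[0,0,0]},{"dp":[0,0,0],"angular":[0,0,0]}]'
python3 - <<'E'
from station import sense,vision
from h import *
s=sense(); v=vision.snapshot("wrist"); P=wristpose(s,v); print(s["tcp_pos"])
np.savez("w3.npz",image=v["image"],range_z=v["range_z"],mtx=v["mtx"],pose=P); cv2.imwrite("pics/w3.png",v["image"])
E
```

```text
t: 7.5
tcp_pos: [0.4319, -0.2785, 0.0566]
tool_rot: [0.77, 0.638, -0.0, 0.0]
force: [-1.2, -0.4, 1.4]
finger_gap: 0.554
gripper_force: 0.9
t: 8.3
tcp_pos: [0.4389, -0.2508, 0.0565]
tool_rot: [0.77, 0.638, 0.0, -0.0]
force: [-1.2, -2.0, 0.3]
finger_gap: 0.554
gripper_force: 0.3
[ 0.43894934 -0.25082911  0.0565004 ]
```

View pics/w3.png

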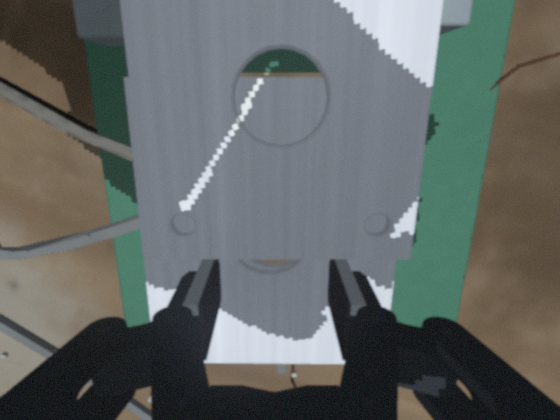

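Midway the blank is square to the fingers, with its rear edge at row 260 (columns 142 to 411), and blank_2 lies undisturbed under it. I lower the tips slightly and go on.

```bash
python3 -m crank '[{"dp":[0.025,0.131,-0.009],"angular":[0,0,0]},{"dp":[0.025,0.131,-0.009],"angular":[0,0,0]},{"dp":[0.025,0.131,-0.009],"angular":[0,0,0]},{"dp":[0.025,0.131,0],"angular":[0,0,0]},{"dp":[0.025,0.131,0],"angular":[0,0,0]},{"dp":[0.025,0.131,0],"angular":[0,0,0]},{"dp":[0.025,0.131,0],"angular":[0,0,0]},{"dp":[0.025,0.131,0],"angular":[0,0,0]}]'; python3 -m crank '[{"dp":[0.025,0.131,0],"angular":[0,0,0]},{"dp":[0.025,0.131,0],"angular":[0,0,0]},{"dp":[0.025,0.131,0],"angular":[0,0,0]},{"dp":[0.025,0.131,0],"angular":[0,0,0]},{"dp":[0.025,0.131,0],"angular":[0,0,0]},{"dp":[0.025,0.131,0],"angular":[0,0,0]},{"dp":[0.025,0.131,0],"angular":[0,0,0]},{"dp":[0.025,0.131,0],"angular":[0,0,0]}]'; python3 -m crank '[{"dp":[0.025,0.131,0],"angular":[0,0,0]},{"dp":[0.025,0.131,0],"angular":[0,0,0]},{"dp":[0.025,0.131,0],"angular":[0,0,0]},{"dp":[0,0,0],"angular":[0,0,0]}]'
python3 - <<'E'
from station import sense,vision
from h import *
s=sense(); v=vision.snapshot("wrist"); P=wristpose(s,v); print(s["tcp_pos"])
np.savez("w4.npz",image=v["image"],range_z=v["range_z"],mtx=v["mtx"],pose=P); cv2.imwrite("pics/w4.png",v["image"])
E
```

```text
t: 9.15
tcp_pos: [0.4452, -0.2201, 0.056]
tool_rot: [0.77, 0.638, -0.0, 0.0]
force: [-0.2, -2.9, 5.6]
finger_gap: 0.55
gripper_force: 2.7
t: 9.95
tcp_pos: [0.4511, -0.1886, 0.0561]
tool_rot: [0.77, 0.638, -0.0, 0.0]
force: [-0.9, -1.6, 5.8]
finger_gap: 0.553
gripper_force: 2.9
t: 10.35
tcp_pos: [0.4528, -0.1759, 0.0555]
tool_rot: [0.77, 0.638, -0.0, -0.001]
force: [-0.5, -0.1, 0.5]
finger_gap: 0.553
gripper_force: 0.2
[ 0.4528375  -0.17589038  0.05552329]
```

View pics/w4.png

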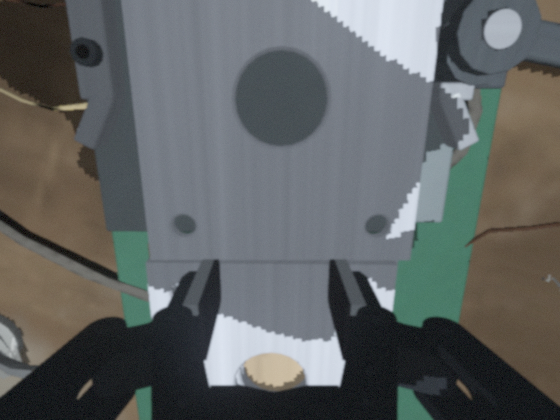

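The blank is now between the rails, its rear edge at row 260 just past the stack, and the lever is open at the upper right. I approach the stop slowly from here.

```bash
python3 -m crank '[{"dp":[0.0125,0.0655,0],"angular":[0,0,0]},{"dp":[0.0125,0.0655,0],"angular":[0,0,0]},{"dp":[0.0125,0.0655,0],"angular":[0,0,0]},{"dp":[0.0125,0.0655,0],"angular":[0,0,0]},{"dp":[0.0125,0.0655,0],"angular":[0,0,0]},{"dp":[0.0125,0.0655,0],"angular":[0,0,0]},{"dp":[0.0125,0.0655,0],"angular":[0,0,0]},{"dp":[0,0,0],"angular":[0,0,0]}]'
python3 - <<'E'
from station import sense,vision
from h import *
s=sense(); v=vision.snapshot("wrist"); print(s["tcp_pos"],s["force"])
v=vision.snapshot("scene");np.savez("s5.npz",**v)
cv2.imwrite("pics/s5.png",cv2.resize(v["image"][170:330,160:390],None,fx=3,fy=3,interpolation=cv2.INTER_CUBIC))
E
```

```text
t: 11.2
tcp_pos: [0.4558, -0.1628, 0.0557]
tool_rot: [0.77, 0.638, 0.0, -0.0]
force: [-0.4, 0.1, -0.1]
finger_gap: 0.55
gripper_force: 0.0
[ 0.45579663 -0.16281719  0.05573976] [-0.40079683  0.05831792 -0.07456707]
```

View pics/s5.png

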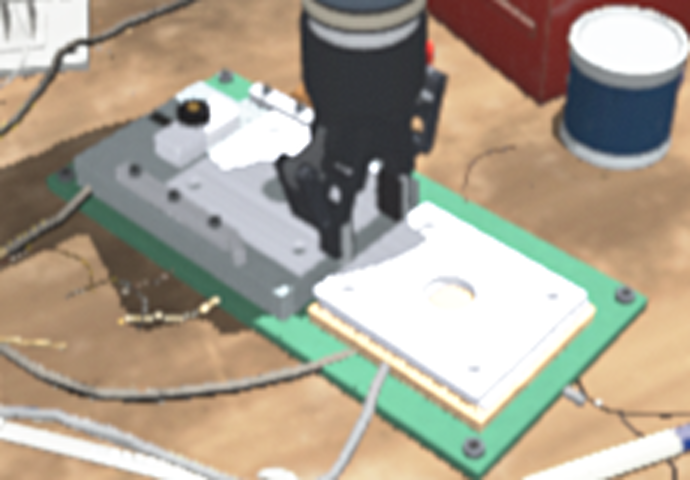

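The scene view shows the blank inside the rails with its leading edge near the stop at crop (190,165). The lower blanks lie squarely on the packing.

```bash
for k in 1; do python3 -m crank '[{"dp":[0.0063,0.0327,0],"angular":[0,0,0]},{"dp":[0.0063,0.0327,0],"angular":[0,0,0]},{"dp":[0,0,0],"angular":[0,0,0]}]'|egrep 'tcp|^force'; python3 -m crank '[{"dp":[0.0063,0.0327,0],"angular":[0,0,0]},{"dp":[0,0,0],"angular":[0,0,0]}]'|egrep 'tcp|^force'; python3 -m crank '[{"dp":[0.0063,0.0327,0],"angular":[0,0,0]},{"dp":[0,0,0],"angular":[0,0,0]}]'|egrep 'tcp|^force'; done
```

```text
tcp_pos: [0.4562, -0.1612, 0.0558]
force: [-0.1, -0.0, 1.0]
tcp_pos: [0.4564, -0.1602, 0.0558]
force: [-1.0, 0.3, 0.8]
tcp_pos: [0.4566, -0.1592, 0.0557]
force: [-0.6, -1.4, 0.2]
```

```bash
python3 -m crank '[{"dp":[0.0031,0.0164,0],"angular":[0,0,0]},{"dp":[0,0,0],"angular":[0,0,0]}]'|egrep 'tcp|^force'; python3 -m crank '[{"dp":[0.0031,0.0164,0],"angular":[0,0,0]},{"dp":[0,0,0],"angular":[0,0,0]}]'|egrep 'tcp|^force'
```

```text
tcp_pos: [0.4567, -0.1587, 0.0558]
force: [0.3, -0.9, 0.8]
tcp_pos: [0.4568, -0.1582, 0.0557]
force: [0.3, -0.4, 0.3]
```

```bash
python3 -m crank '[{"dp":[0.0031,0.0164,0],"angular":[0,0,0]},{"dp":[0,0,0],"angular":[0,0,0]}]'|egrep 'tcp|^force'
```

```text
tcp_pos: [0.4569, -0.1578, 0.0557]
force: [-0.2, -1.3, -0.4]
```

Run:
```python
from station import sense,vision
from h import *
v=vision.snapshot("scene"); im=v["image"]
cv2.imwrite("pics/s6.png",cv2.resize(im[190:270,180:280],None,fx=6,fy=6,interpolation=cv2.INTER_CUBIC))
```

```text
(no output)
```

View pics/s6.png

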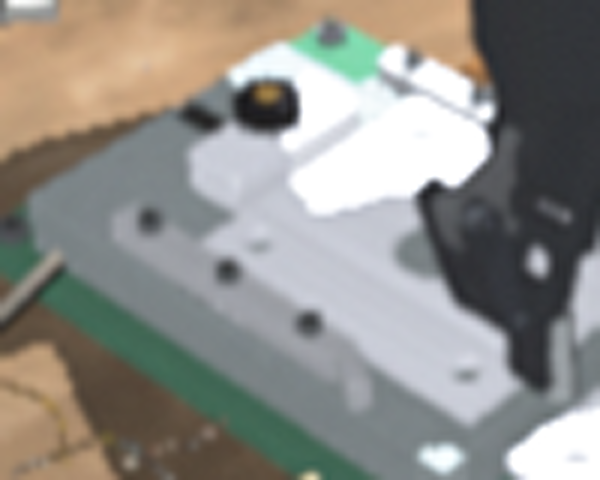

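The blank's front corner is at crop (205,240) and the stop's foot is near (235,208), so at most a few mm remain. I continue in half-millimetre steps.

```bash
python3 -m crank '[{"dp":[0.0031,0.0164,0],"angular":[0,0,0]},{"dp":[0,0,0],"angular":[0,0,0]}]'|egrep 'tcp|^force'; python3 -m crank '[{"dp":[0.0031,0.0164,0],"angular":[0,0,0]},{"dp":[0,0,0],"angular":[0,0,0]}]'|egrep 'tcp|^force'
```

```text
tcp_pos: [0.457, -0.1573, 0.0558]
force: [-0.1, -0.4, -0.3]
tcp_pos: [0.4571, -0.1567, 0.0558]
force: [-0.6, -0.8, -0.5]
```

```bash
python3 -m crank '[{"dp":[0.0031,0.0164,0],"angular":[0,0,0]},{"dp":[0,0,0],"angular":[0,0,0]}]'|egrep 'tcp|^force'; python3 -m crank '[{"dp":[0.0031,0.0164,0],"angular":[0,0,0]},{"dp":[0,0,0],"angular":[0,0,0]}]'|egrep 'tcp|^force'
```

```text
tcp_pos: [0.4572, -0.1563, 0.0557]
force: [-0.3, -1.1, 0.2]
tcp_pos: [0.4572, -0.1558, 0.0557]
force: [-0.5, -0.6, 0.2]
```

```bash
python3 -m crank '[{"dp":[0.0031,0.0164,0],"angular":[0,0,0]},{"dp":[0,0,0],"angular":[0,0,0]}]'|egrep 'tcp|^force'
```

```text
tcp_pos: [0.4573, -0.1553, 0.0557]
force: [-1.0, -1.3, -0.5]
```

```bash
python3 -m crank '[{"dp":[0.0031,0.0164,0],"angular":[0,0,0]},{"dp":[0,0,0],"angular":[0,0,0]}]'|egrep 'tcp|^force'; python3 -m crank '[{"dp":[0.0031,0.0164,0],"angular":[0,0,0]},{"dp":[0,0,0],"angular":[0,0,0]}]'|egrep 'tcp|^force'
```

```text
tcp_pos: [0.4574, -0.1548, 0.0557]
force: [-0.5, -0.4, 0.9]
tcp_pos: [0.4575, -0.1544, 0.0558]
force: [-0.3, -1.3, -0.7]
```

```bash
python3 -m crank '[{"dp":[0.0031,0.0164,0],"angular":[0,0,0]},{"dp":[0,0,0],"angular":[0,0,0]}]'|egrep 'tcp|^force'
```

```text
tcp_pos: [0.4577, -0.1542, 0.0558]
force: [-1.2, -3.3, 1.2]
```

```bash
python3 -m crank '[{"dp":[0.0031,0.0164,0],"angular":[0,0,0]},{"dp":[0,0,0],"angular":[0,0,0]}]'|egrep 'tcp|^force'
```

```text
tcp_pos: [0.4578, -0.154, 0.0559]
force: [-2.6, -4.0, 2.2]
```

```bash
python3 -m crank '[{"dp":[0.0016,0.0082,0],"angular":[0,0,0]},{"dp":[0,0,0],"angular":[0,0,0]}]'|egrep 'tcp|^force'; python3 -m crank '[{"dp":[0.0016,0.0082,0],"angular":[0,0,0]},{"dp":[0,0,0],"angular":[0,0,0]}]'|egrep 'tcp|^force'; python3 -m crank '[{"dp":[0,0,0],"angular":[0,0,0]}]'|egrep 'tcp|^force'
```

```text
tcp_pos: [0.4579, -0.1539, 0.0559]
force: [-2.8, -5.7, 2.5]
tcp_pos: [0.458, -0.1538, 0.056]
force: [-3.0, -6.0, 3.5]
tcp_pos: [0.458, -0.1538, 0.056]
force: [-2.5, -6.9, 2.3]
```

```bash
python3 -m crank '[{"dp":[0.0016,0.0082,0],"angular":[0,0,0]},{"dp":[0,0,0],"angular":[0,0,0]}]'|egrep '^force'; python3 -m crank '[{"dp":[0,0,0],"angular":[0,0,0]}]'|egrep '^force';python3 -m crank '[{"dp":[0,0,0],"angular":[0,0,0]}]'|egrep '^force'
```

```text
force: [-2.9, -6.0, 2.5]
force: [-3.5, -7.4, 2.2]
force: [-2.6, -7.0, 2.7]
```

```bash
python3 -m crank '[{"dp":[0.0016,0.0082,0],"angular":[0,0,0]},{"dp":[0,0,0],"angular":[0,0,0]}]'|egrep '^force|tcp'; python3 -m crank '[{"dp":[0,0,0],"angular":[0,0,0]}]'|egrep '^force';python3 -m crank '[{"dp":[0,0,0],"angular":[0,0,0]}]'|egrep '^force'
```

```text
tcp_pos: [0.4581, -0.1537, 0.0561]
force: [-3.8, -7.7, 3.2]
force: [-3.7, -7.4, 3.0]
force: [-2.2, -7.0, 3.1]
```

```bash
python3 -m crank '[{"dp":[0.0032,0.0164,0],"angular":[0,0,0]},{"dp":[0,0,0],"angular":[0,0,0]}]'|egrep '^force|tcp'; for i in 1 2 3; do python3 -m crank '[{"dp":[0,0,0],"angular":[0,0,0]}]'|egrep '^force'; done
```

```text
tcp_pos: [0.4583, -0.1535, 0.0562]
force: [-4.0, -7.4, 3.8]
force: [-4.3, -8.7, 3.9]
force: [-3.8, -8.2, 3.2]
force: [-4.0, -8.1, 4.2]
```

```bash
python3 -m crank '[{"dp":[-0.0067,0.0183,0],"angular":[0,0,0]},{"dp":[0,0,0],"angular":[0,0,0]}]'|egrep '^force|tcp'; for i in 1 2 3; do python3 -m crank '[{"dp":[0,0,0],"angular":[0,0,0]}]'|egrep '^force'; done
```

```text
tcp_pos: [0.4584, -0.1533, 0.0563]
force: [-3.8, -8.6, 3.9]
force: [-4.7, -10.0, 3.9]
force: [-4.0, -10.0, 3.6]
force: [-4.1, -8.9, 4.6]
```

```bash
for i in 1 2 3 4; do python3 -m crank '[{"dp":[0,0,0],"angular":[0,0,0]},{"dp":[0,0,0],"angular":[0,0,0]}]'|egrep '^force|tcp'; done; python3 -m crank '[{"dp":[0.0012,0.0062,0],"angular":[0,0,0]},{"dp":[0,0,0],"angular":[0,0,0]}]'|egrep '^force'; for i in 1 2 3 4; do python3 -m crank '[{"dp":[0,0,0],"angular":[0,0,0]},{"dp":[0,0,0],"angular":[0,0,0]}]'|egrep '^force|tcp'; done
```

```text
tcp_pos: [0.4584, -0.1533, 0.0563]
force: [-4.1, -9.7, 3.6]
tcp_pos: [0.4584, -0.1533, 0.0563]
force: [-4.4, -9.7, 3.5]
tcp_pos: [0.4584, -0.1533, 0.0563]
force: [-4.6, -9.2, 3.5]
tcp_pos: [0.4584, -0.1533, 0.0563]
force: [-3.5, -9.6, 4.2]
force: [-4.0, -9.9, 4.3]
tcp_pos: [0.4585, -0.1533, 0.0563]
force: [-3.5, -10.0, 4.7]
tcp_pos: [0.4584, -0.1533, 0.0563]
force: [-3.8, -10.2, 4.0]
tcp_pos: [0.4584, -0.1533, 0.0563]
force: [-5.0, -10.3, 4.1]
tcp_pos: [0.4584, -0.1533, 0.0563]
force: [-4.3, -9.2, 3.9]
```

```bash
python3 -m crank '[{"dp":[-0.0125,-0.0655,0],"angular":[0,0,0]},{"dp":[-0.0125,-0.0655,0.05],"angular":[0,0,0]},{"dp":[0,0,0.5],"angular":[0,0,0]},{"dp":[0,0,1],"angular":[0,0,0]},{"dp":[0,0,1],"angular":[0,0,0]},{"dp":[0,0,1],"angular":[0,0,0]},{"dp":[0,0,1],"angular":[0,0,0]},{"dp":[0,0,0],"angular":[0,0,0]},{"dp":[0,0,0],"angular":[0,0,0]},{"dp":[0,0,0],"angular":[0,0,0]}]' 1
python3 - <<'E'
from station import sense,vision
from h import *
s=sense(); v=vision.snapshot("wrist"); P=wristpose(s,v); print(s["q"].round(2),s["tcp_pos"])
np.savez("w7.npz",image=v["image"],range_z=v["range_z"],mtx=v["mtx"],pose=P); cv2.imwrite("pics/w7.png",v["image"])
O=np.array([.465,-.110]); y=np.radians(79.1); uy=np.array([np.cos(y),np.sin(y)]); ux=np.array([uy[1],-uy[0]])
def cloud(v):
    Z=v["range_z"]; ys,xs=np.nonzero(Z>.3); W=(np.c_[xs,ys,np.ones(len(xs))]@np.linalg.inv(v["mtx"]).T*Z[ys,xs][:,None])@v["pose"][:3,:3].T+v["pose"][:3,3]
    return np.c_[(W[:,:2]-O)@np.c_[ux,uy],W[:,2]]
L=cloud(np.load("w1.npz"))
for y0 in range(-150,200,50):
    a=L[(L[:,1]>y0/1e3)&(L[:,1]<y0/1e3+.05)&(L[:,2]>.1)&(L[:,0]>.1)]
    print(y0,len(a),a[:,0].min().round(3) if len(a) else None, a[:,2].max().round(3) if len(a) else None)
h=cv2.cvtColor(v["image"],cv2.COLOR_BGR2HSV); k=((h[...,0]<6)|(h[...,0]>174))&(h[...,1]>150)
n,l,st,c=cv2.connectedComponentsWithStats(k.astype(np.uint8))
for i in range(1,n):
    if st[i,4]>60: print("red",st[i],c[i],(ray(c[i],v["mtx"],P,.085)[0,:2]-O)@np.c_[ux,uy])
E
```

```text
t: 19.55
tcp_pos: [0.4561, -0.1542, 0.1912]
tool_rot: [0.77, 0.638, -0.0, -0.001]
force: [0.6, -0.2, 0.1]
finger_gap: -0.001
gripper_force: 0.0
[-0.56  0.42  1.84  0.    0.88 -0.37] [ 0.45614569 -0.15422441  0.19117164]
-150 1225 0.29 0.152
-100 92 0.303 0.131
-50 836 0.237 0.132
0 877 0.246 0.142
50 1070 0.253 0.141
100 339 0.277 0.128
150 0 None None
red [ 472  104   49   31 1122] [497.43582888 118.32085561] [0.13893935 0.0167193 ]
```

View pics/w7.png

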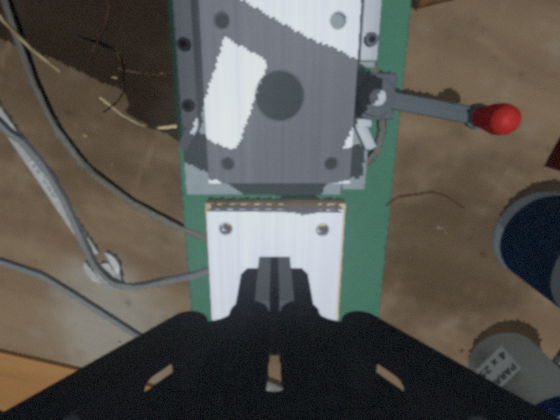

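The wrist view shows the blank home between the rails. The lower stack's front edge is at row 205, square and undisturbed. The lever points right with its knob at (497,118), at about 0.19 rad.

Run:
```python
from h import *
O=np.array([.465,-.110]); y=np.radians(79.1); uy=np.array([np.cos(y),np.sin(y)]); ux=np.array([uy[1],-uy[0]])
T=lambda p:O+(69.6e-3+.074*np.cos(p)+.0205*np.sin(p))*ux+(.031-.074*np.sin(p)+.0205*np.cos(p))*uy
ph=np.r_[-.05+.125*np.arange(9),.95+.0625*np.arange(1,12)]
X=np.array([T(p) for p in ph]); print("start",X[0],(X[0]-[.4561,-.1542])/.03)
for p,d in zip(ph[1:],np.diff(X,axis=0)/.03): print(p.round(3),d.round(3))
```

```text
start [ 0.6153453  -0.08276543] [5.30817676 2.38115247]
0.075 [ 0.022 -0.319]
0.2 [-0.018 -0.319]
0.325 [-0.058 -0.314]
0.45 [-0.097 -0.305]
0.575 [-0.134 -0.29 ]
0.7 [-0.169 -0.271]
0.825 [-0.202 -0.248]
0.95 [-0.231 -0.221]
1.012 [-0.125 -0.099]
1.075 [-0.131 -0.091]
1.138 [-0.137 -0.083]
1.2 [-0.142 -0.074]
1.262 [-0.146 -0.065]
1.325 [-0.15  -0.056]
1.388 [-0.153 -0.046]
1.45 [-0.156 -0.037]
1.512 [-0.158 -0.027]
1.575 [-0.159 -0.017]
1.638 [-0.16  -0.007]
```

```bash
python3 -m crank '[{"dp":[0.885,0.397,0],"angular":[0,0,0]},{"dp":[0.885,0.397,0],"angular":[0,0,0]},{"dp":[0.885,0.397,0],"angular":[0,0,0]},{"dp":[0.885,0.397,0],"angular":[0,0,0]},{"dp":[0.885,0.397,0],"angular":[0,0,0]},{"dp":[0.885,0.397,0],"angular":[0,0,0]},{"dp":[0,0,0],"angular":[0,0,0]},{"dp":[0,0,-0.86],"angular":[0,0,0]},{"dp":[0,0,-0.86],"angular":[0,0,0]},{"dp":[0,0,-0.86],"angular":[0,0,0]},{"dp":[0,0,-0.86],"angular":[0,0,0]},{"dp":[0,0,0],"angular":[0,0,0]}]'
python3 -m crank '[{"dp":[0.022,-0.319,0],"angular":[0,0,-7.16]},{"dp":[-0.018,-0.319,0],"angular":[0,0,-7.16]},{"dp":[-0.058,-0.314,0],"angular":[0,0,-7.16]},{"dp":[-0.097,-0.305,0],"angular":[0,0,-7.16]},{"dp":[-0.134,-0.29,0],"angular":[0,0,-7.16]},{"dp":[0,0,0],"angular":[0,0,0]}]'
python3 - <<'E'
from station import sense,vision
from h import *
v=vision.snapshot("side"); im=v["image"]
cv2.imwrite("pics/s8.png",cv2.resize(im[180:320,200:380],None,fx=4,fy=4,interpolation=cv2.INTER_CUBIC))
E
```

```text
t: 20.8
tcp_pos: [0.612, -0.0828, 0.0842]
tool_rot: [0.77, 0.638, -0.003, -0.005]
force: [-0.3, 0.5, 0.2]
finger_gap: -0.001
gripper_force: 0.0
t: 21.4
tcp_pos: [0.6074, -0.1311, 0.0897]
tool_rot: [0.929, 0.37, -0.0, 0.0]
force: [0.1, 0.3, 0.9]
finger_gap: 0.001
gripper_force: 0.0
```

View pics/s8.png

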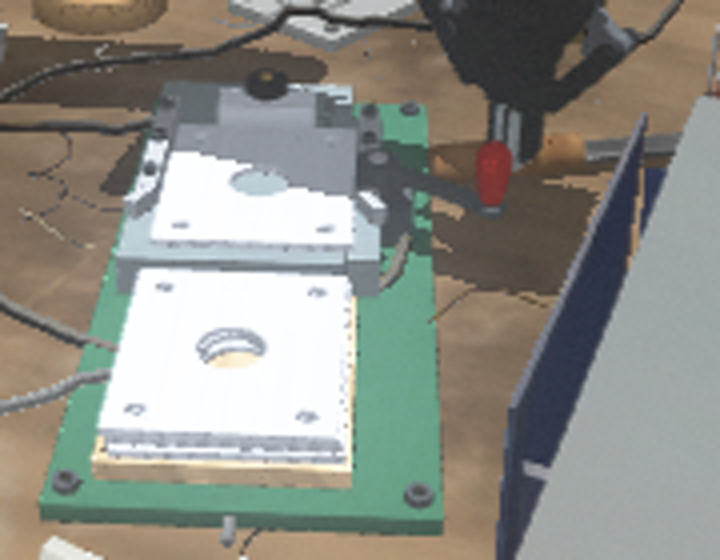

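The side view shows the closed fingers behind the red knob at crop (492,175), with the lever swinging. The stack and the seated blank are in order. That makes 11 pictures viewed, one over the limit of 10, so I go on by numbers only.

```bash
python3 -m crank '[{"dp":[-0.169,-0.271,0],"angular":[0,0,-7.16]},{"dp":[-0.202,-0.248,0],"angular":[0,0,-7.16]},{"dp":[-0.231,-0.221,0],"angular":[0,0,-7.16]},{"dp":[-0.125,-0.099,0],"angular":[0,0,-3.58]},{"dp":[-0.131,-0.091,0],"angular":[0,0,-3.58]},{"dp":[0,0,0],"angular":[0,0,0]}]'|egrep '^force|tcp'; python3 -m crank '[{"dp":[-0.137,-0.083,0],"angular":[0,0,-3.58]},{"dp":[-0.142,-0.074,0],"angular":[0,0,-3.58]},{"dp":[-0.146,-0.065,0],"angular":[0,0,-3.58]},{"dp":[-0.15,-0.056,0],"angular":[0,0,-3.58]},{"dp":[-0.153,-0.046,0],"angular":[0,0,-3.58]},{"dp":[0,0,0],"angular":[0,0,0]}]'|egrep '^force|tcp'
python3 - <<'E'
from station import sense,vision
from h import *
O=np.array([.465,-.110]); y=np.radians(79.1); uy=np.array([np.cos(y),np.sin(y)]); ux=np.array([uy[1],-uy[0]])
for n in("side","scene"):
    v=vision.snapshot(n); h=cv2.cvtColor(v["image"],cv2.COLOR_BGR2HSV); k=((h[...,0]<6)|(h[...,0]>174))&(h[...,1]>150)
    N,l,st,c=cv2.connectedComponentsWithStats(k.astype(np.uint8))
    for i in range(1,N):
        p=(ray(c[i],v["mtx"],v["pose"],.075)[0,:2]-O)@np.c_[ux,uy]
        if st[i,4]>25 and abs(p[0])<.2 and abs(p[1])<.15: print(n,st[i],p,"ang",np.arctan2(.031-p[1],p[0]-.0696))
E
```

```text
tcp_pos: [0.5821, -0.158, 0.0896]
force: [-0.3, -0.3, 0.4]
tcp_pos: [0.5607, -0.1678, 0.0895]
force: [1.0, -0.6, 0.1]
scene [300 206   9  15 104] [ 0.08646374 -0.04187419] ang 1.343390134375576
```

```bash
python3 -m crank '[{"dp":[-0.156,-0.037,0],"angular":[0,0,-3.58]},{"dp":[-0.158,-0.027,0],"angular":[0,0,-3.58]},{"dp":[0,0,0],"angular":[0,0,0]}]'|egrep '^force|tcp'; python3 -m crank '[{"dp":[-0.08,-0.01,0],"angular":[0,0,-1.8]},{"dp":[0,0,0],"angular":[0,0,0]}]'|egrep '^force|tcp';  python3 -m crank '[{"dp":[-0.08,-0.007,0],"angular":[0,0,-1.8]},{"dp":[0,0,0],"angular":[0,0,0]}]'|egrep '^force|tcp'
```

```text
tcp_pos: [0.5511, -0.1696, 0.0893]
force: [1.1, -1.2, 0.0]
tcp_pos: [0.5488, -0.17, 0.0893]
force: [2.1, 0.1, 1.4]
tcp_pos: [0.5461, -0.1702, 0.0892]
force: [1.6, -1.1, 1.0]
```

```bash
python3 -m crank '[{"dp":[-0.05,0.005,0],"angular":[0,0,0]},{"dp":[0,0,0],"angular":[0,0,0]}]'|egrep '^force|tcp'; python3 -m crank '[{"dp":[-0.05,0.008,0],"angular":[0,0,0]},{"dp":[0,0,0],"angular":[0,0,0]}]'|egrep '^force|tcp'
```

```text
tcp_pos: [0.5452, -0.1702, 0.0892]
force: [4.0, -0.8, 0.4]
tcp_pos: [0.5451, -0.1702, 0.0893]
force: [7.0, -0.1, -1.2]
```

```bash
python3 -m crank '[{"dp":[-0.05,0.008,0],"angular":[0,0,0]},{"dp":[0,0,0],"angular":[0,0,0]}]'|egrep '^force|tcp'
python3 - <<'E'
from station import sense,vision
from h import *
O=np.array([.465,-.110]); y=np.radians(79.1); uy=np.array([np.cos(y),np.sin(y)]); ux=np.array([uy[1],-uy[0]])
for n in("side","scene"):
    v=vision.snapshot(n); h=cv2.cvtColor(v["image"],cv2.COLOR_BGR2HSV); k=((h[...,0]<8)|(h[...,0]>174))&(h[...,1]>140)
    N,l,st,c=cv2.connectedComponentsWithStats(k.astype(np.uint8))
    for i in range(1,N):
        p=(ray(c[i],v["mtx"],v["pose"],.075)[0,:2]-O)@np.c_[ux,uy]
        if st[i,4]>15 and abs(p[0])<.2 and abs(p[1])<.15: print(n,st[i],p,"ang",np.arctan2(.031-p[1],p[0]-.0696))
E
```

```text
tcp_pos: [0.545, -0.1702, 0.0894]
force: [10.3, 0.7, -3.9]
scene [296 209   9  16 114] [ 0.07105986 -0.04355344] ang 1.5512174458445862
```

The lever is on its limit: the force rises with no motion, and the knob is at (71,-44). I back off and check.

```bash
python3 -m crank '[{"dp":[0.2,-0.04,0],"angular":[0,0,0]},{"dp":[0.4,-0.08,0],"angular":[0,0,0]},{"dp":[0,0,0.8],"angular":[0,0,0]},{"dp":[0,0,1],"angular":[0,0,0]},{"dp":[-0.5,0,1],"angular":[0,0,8]},{"dp":[-0.9,0.1,1],"angular":[0,0,8]},{"dp":[-0.9,0.1,1],"angular":[0,0,8]},{"dp":[-0.5,0.1,1],"angular":[0,0,8]},{"dp":[0,0,1],"angular":[0,0,8]},{"dp":[0,0,0],"angular":[0,0,8]},{"dp":[0,0,0],"angular":[0,0,8]},{"dp":[0,0,0],"angular":[0,0,8]},{"dp":[0,0,0],"angular":[0,0,8]},{"dp":[0,0,0],"angular":[0,0,8]},{"dp":[0,0,0],"angular":[0,0,0]},{"dp":[0,0,0],"angular":[0,0,0]}]'|egrep '^force|tcp'
python3 - <<'E'
from station import sense,vision
from h import *
O=np.array([.465,-.110]); y=np.radians(79.1); uy=np.array([np.cos(y),np.sin(y)]); ux=np.array([uy[1],-uy[0]]); F=lambda p:(p-O)@np.c_[ux,uy]
s=sense(); v=vision.snapshot("wrist"); P=wristpose(s,v); im=v["image"]; h=cv2.cvtColor(im,cv2.COLOR_BGR2HSV)
np.savez("w9.npz",image=im,range_z=v["range_z"],mtx=v["mtx"],pose=P)
k=((h[...,0]<6)|(h[...,0]>174))&(h[...,1]>150); N,l,st,c=cv2.connectedComponentsWithStats(k.astype(np.uint8))
for i in range(1,N):
    p=F(ray(c[i],v["mtx"],P,.085)[0,:2])
    if st[i,4]>40 and abs(p[1])<.15 and p[0]<.2: print("knob",st[i],p)
# edge step profiles: fixture lines resampled at blank-top height along y at x=20 and x=-30
g=cv2.cvtColor(im,cv2.COLOR_BGR2GRAY)
for x in (-.04,.035):
    ys=np.arange(-.075,.115,.0015); W=np.c_[O+x*ux+ys[:,None]*uy,np.full(len(ys),.0425)]; u=proj(W,v["mtx"],P).astype(np.float32)
    val=cv2.remap(g,u[:,0],u[:,1],cv2.INTER_LINEAR).ravel().astype(int); d=np.abs(np.diff(val)); o=np.sort(d.argsort()[-9:]); print(x,[(round(ys[i]*1e3,1),val[i],val[i+1]) for i in o],u[[0,-1]].round().tolist())
E
```

```text
tcp_pos: [0.4742, -0.1634, 0.2924]
force: [-0.1, 0.3, 0.4]
knob [320 158  15  10  87] [ 0.07038634 -0.04870615]
-0.04 [(np.float64(-72.0), np.int64(143), np.int64(178)), (np.float64(-60.0), np.int64(190), np.int64(141)), (np.float64(-58.5), np.int64(141), np.int64(107)), (np.float64(-27.0), np.int64(205), np.int64(161)), (np.float64(4.5), np.int64(132), np.int64(188)), (np.float64(6.0), np.int64(188), np.int64(218)), (np.float64(72.0), np.int64(200), np.int64(166)), (np.float64(73.5), np.int64(166), np.int64(115)), (np.float64(109.5), np.int64(83), np.int64(128))] [[227.0, 201.0], [173.0, 13.0]]
0.035 [(np.float64(-61.5), np.int64(216), np.int64(187)), (np.float64(-60.0), np.int64(187), np.int64(155)), (np.float64(-54.0), np.int64(126), np.int64(92)), (np.float64(76.5), np.int64(110), np.int64(138)), (np.float64(82.5), np.int64(182), np.int64(210)), (np.float64(93.0), np.int64(216), np.int64(181)), (np.float64(94.5), np.int64(181), np.int64(140)), (np.float64(106.5), np.int64(133), np.int64(31)), (np.float64(108.0), np.int64(31), np.int64(0))] [[294.0, 186.0], [251.0, -8.0]]
```

Run:
```python
from h import *
O=np.array([.465,-.110]); y=np.radians(79.1); uy=np.array([np.cos(y),np.sin(y)]); ux=np.array([uy[1],-uy[0]])
for n in("w7","w9"):
    v=np.load(n+".npz"); g=cv2.cvtColor(v["image"],cv2.COLOR_BGR2GRAY)
    xs=np.arange(-.08,.08,.0005); ys=np.arange(-.075,.12,.0005); X,Y=np.meshgrid(xs,ys)
    W=np.c_[O+X.reshape(-1,1)*ux+Y.reshape(-1,1)*uy,np.full(X.size,.0425)]; u=proj(W,v["mtx"],v["pose"]).astype(np.float32).reshape(*X.shape,2)
    r=cv2.remap(g,u[...,0],u[...,1],cv2.INTER_CUBIC); r=cv2.GaussianBlur(r,(5,5),0)
    c=cv2.HoughCircles(r,cv2.HOUGH_GRADIENT,1,20,param1=60,param2=15,minRadius=30,maxRadius=38)
    if c is not None: print(n,"hole",[(round((xs[0]+a*.0005)*1e3,1),round((ys[0]+b*.0005)*1e3,1),q*.5) for a,b,q in c[0][:3]])
    c=cv2.HoughCircles(r,cv2.HOUGH_GRADIENT,1,10,param1=60,param2=9,minRadius=4,maxRadius=9)
    if c is not None: print("  small",[(round((xs[0]+a*.0005)*1e3,1),round((ys[0]+b*.0005)*1e3,1),round(q*.5,1)) for a,b,q in c[0][:14]])
    L=cv2.createLineSegmentDetector().detect(r)[0][:,0]
    P=[(np.round([xs[0]*1e3+a*.5,ys[0]*1e3+b*.5,xs[0]*1e3+c*.5,ys[0]*1e3+d*.5],1).tolist()) for a,b,c,d in L if np.hypot(a-c,b-d)>50]
    print("  lines",P)
```

```text
w7 hole [(np.float64(2.8), np.float64(29.3), np.float32(17.45))]
  small [(np.float64(-63.2), np.float64(22.8), np.float32(4.2)), (np.float64(65.8), np.float64(66.8), np.float32(4.2)), (np.float64(-63.7), np.float64(63.8), np.float32(4.2)), (np.float64(42.8), np.float64(-20.2), np.float32(4.2)), (np.float64(-35.7), np.float64(-20.2), np.float32(4.2)), (np.float64(42.8), np.float64(77.8), np.float32(4.2)), (np.float64(-14.2), np.float64(-50.7), np.float32(3.6)), (np.float64(-54.2), np.float64(4.8), np.float32(2.3)), (np.float64(-33.7), np.float64(64.8), np.float32(3.6)), (np.float64(-36.2), np.float64(79.8), np.float32(4.2)), (np.float64(72.8), np.float64(30.8), np.float32(3.6)), (np.float64(68.8), np.float64(9.8), np.float32(3.0)), (np.float64(54.8), np.float64(-4.2), np.float32(4.2)), (np.float64(-38.7), np.float64(-73.7), np.float32(3.6))]
  lines [[-79.7, 91.3, 79.1, 91.6], [-11.4, 40.4, -19.2, 14.3], [57.5, 89.7, 57.6, 55.9], [-13.4, -59.0, 16.5, -59.6], [60.1, 55.3, 60.1, 89.7], [70.4, -10.9, 70.1, -39.7], [58.1, 52.8, 58.1, 9.1], [-36.6, -51.3, -9.7, -51.1], [-32.2, -46.2, -68.
[... 756 characters left out ...]
oat64(-17.2), np.float32(3.1)), (np.float64(38.8), np.float64(-20.2), np.float32(4.2)), (np.float64(-29.7), np.float64(4.3), np.float32(2.8)), (np.float64(-3.2), np.float64(8.8), np.float32(2.8))]
  lines [[13.2, 112.9, 55.8, 102.9], [-1.6, 94.0, 54.7, 94.5], [33.0, 77.8, 5.6, 90.5], [28.4, 97.1, 3.4, 96.9], [-35.2, 82.3, 18.4, 58.2], [-30.0, 1.0, -56.9, 12.7], [-52.8, -59.0, 53.4, -60.0], [70.6, 97.8, 70.8, 68.4], [-11.6, -36.2, -55.9, -36.1], [59.3, 71.6, 59.1, 98.4], [54.4, 68.4, 54.1, -34.7], [-69.9, -44.7, -69.9, -10.9], [5.9, -45.4, -67.8, -45.6], [-55.3, 94.3, -26.6, 93.9], [-69.7, 66.6, -69.8, 102.2], [-69.6, 27.2, -69.8, 60.3], [52.8, -35.9, -3.4, -35.8], [-55.6, 47.2, -55.6, 92.8]]
```

Blank x is about -1.2 mm, it is square, its rear edge has not moved since seating, and the lever is shut.

```bash
python3 -c "
from station import order
print(order.sign_off())"
```

```text
the job is handed in; nothing more can be done
None
```

Job handed in, no verdict shown: the blank was seated at about 10 N and measures square on the datum rail, the lever is on its limit, and the stop and lower blanks looked unmoved to within 1–2 mm; I viewed 11 pictures against the limit of 10.

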